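Hold the parts cleaner's lid for fitting its new stay

TASK

The lid stay of the parts cleaner is missing, so the lid falls shut, and a basket of pins stands on it: take the basket by its handle, hang it on the twin hooks of the drip stand with all three pins still in it, and let go of it. Then raise the lid by its bar handle to 60 degrees from closed, where the new stay reaches both studs, and keep holding it there, still, while a colleague screws the stay on: the program finishes with the lid held in the hand. Do not disturb the new stay, the screwdriver or the screw tin lying in front.

Things in the scene. Friction and masses are not known exactly. Their poses are not given: they have to be found in the camera images.
- cleaner: the parts cleaner, a white and steel bench-top box fixed to the table, 150 deep (x) x 210 wide (y) x 128 mm to its rim, hollow tank inside; origin under the centre of its footprint on the table, x points from its front to its back (hinge side), z up. Its closed steel lid has a flat top at z = 140 mm with a 2.5 mm high border along its edges.
- lid (a joint): angle of the cleaner's lid in rad: 0 closed, grows as its front edge rises (60 degrees = 1.047), stop at 1.75. About 0.55 kg with its bar; nearly frictionless, falls shut from any angle below about 90 degrees when let go. Needs about 3 N upward at the bar.
- lid_bar (a point): centre of the lid's bar handle, which turns with the lid (point axes too): a round black sleeve of 14 mm diameter, 90 mm long, parallel to the cleaner's y axis, on two arms of 9 mm diameter 112 mm apart, 51 mm in front of the lid's front edge. It is 210 mm from the hinge axis; closed, its centre is 135 mm above the table.
- lid_hinge (a point): middle of the lid's hinge axis, 134 mm above the table at the back of the cleaner; the axis runs along the cleaner's y. Fixed; axes as cleaner.
- basket: loose wire basket on the closed lid, about 0.22 kg empty, 84 (x) x 124 (y) x 45 mm high; origin under the centre of its floor, z up. A rigid bail handle of 6 mm wire rises from the middles of its short sides: its straight top, along the basket's y, is 108 mm long, centre line 118 mm above the underside and 73 mm above the rim.
- basket_grip (a point): centre of the bail's top, where a black grip sleeve of 12 mm diameter and 36 mm length sits on the wire, along the basket's y; axes as basket.
- pin_0: white plastic locating pin, 15 mm diameter, 26 mm high, standing in the basket; origin at the centre of its foot.
- pin_1: a second such pin in the basket.
- pin_2: a third such pin in the basket.
- stand: drip stand fixed to the table: a 20 mm square aluminium column 205 mm high on a dark base plate, with twin hooks; origin at the foot of the column, x points backwards from hooks to column, z up. A 26 mm high parts tray stands under the hooks.
- hook_seat (a point): midway between the twin hooks, where the bail's centre line rests when hung: 205 mm above the table, 85 mm in front (-x) of the column; axes as stand. The hooks are 6 mm wire prongs 34 mm either side in y that run forward, dip at the seat and turn up; tips end 20 mm in front of the seat, 16 mm above it. The bail lies across both, along the stand's y, its sleeve between them.
- stay: the new lid stay, a flat folding steel link lying on the table, 159 mm long, 13 mm wide, 7 mm high; origin under its centre, x along it. Leave it.
- driver: cross-head screwdriver with a round handle, 167 mm long along its y, 18 mm thick, lying on the table; origin under its centre. Leave it.
- tin: round screw tin, 64 mm diameter, 25 mm high, on the table; origin under its centre. Leave it.

How it is judged (in metres and radians):
On the way:
1. the basket hangs by its bail on the twin hooks, let go and at rest, with all three pins in it, the lid still closed (x of basket_grip in the frame of hook_seat between -0.016 and 0.02 m and y of basket_grip in the frame of hook_seat between -0.02 and 0.02 m and z of basket_grip in the frame of hook_seat between -0.008 and 0.01 m and angle between basket's own z axis and vertical below 0.2 rad and contact force between basket and stand above 0.8 N and contact force between each of the arm, the fingers and basket below 0.05 N and linear speed of basket below 0.03 m/s and x of pin_0 in the frame of basket between -0.042 and 0.042 m and y of pin_0 in the frame of basket between -0.062 and 0.062 m and z of pin_0 in the frame of basket between -0.003 and 0.045 m and x of pin_1 in the frame of basket between -0.042 and 0.042 m and y of pin_1 in the frame of basket between -0.062 and 0.062 m and z of pin_1 in the frame of basket between -0.003 and 0.045 m and x of pin_2 in the frame of basket between -0.042 and 0.042 m and y of pin_2 in the frame of basket between -0.062 and 0.062 m and z of pin_2 in the frame of basket between -0.003 and 0.045 m and value of joint lid below 0.1 rad), for 0.3 s.
At the end, for the whole second after the job is handed in: The arm holds the lid still at 60 +- 5 degrees from closed. The basket hangs by its bail on both hooks, untouched, at rest and upright (grip within 16 mm of the seat along, 20 mm across, 8 mm in height), all three pins in it. Stay, screwdriver and tin moved less than 20 mm (value of joint lid between 0.959931 and 1.13446 rad and velocity of joint lid between -0.05 and 0.05 rad/s and contact force between any of the fingers, the arm and cleaner above 0.3 N and x of basket_grip in the frame of hook_seat between -0.016 and 0.02 m and y of basket_grip in the frame of hook_seat between -0.02 and 0.02 m and z of basket_grip in the frame of hook_seat between -0.008 and 0.01 m and angle between basket's own z axis and vertical below 0.2 rad and contact force between basket and stand above 0.8 N and contact force between each of the arm, the fingers and basket below 0.05 N and linear speed of basket below 0.03 m/s and x of pin_0 in the frame of basket between -0.042 and 0.042 m and y of pin_0 in the frame of basket between -0.062 and 0.062 m and z of pin_0 in the frame of basket between -0.003 and 0.045 m and x of pin_1 in the frame of basket between -0.042 and 0.042 m and y of pin_1 in the frame of basket between -0.062 and 0.062 m and z of pin_1 in the frame of basket between -0.003 and 0.045 m and x of pin_2 in the frame of basket between -0.042 and 0.042 m and y of pin_2 in the frame of basket between -0.062 and 0.062 m and z of pin_2 in the frame of basket between -0.003 and 0.045 m and distance of each of stay, driver, tin from where it was at the start of the episode below 0.02 m); the arm keeps its last pose, push and grip.
It fails at once if a pin falls out of the basket (z of any of pin_0, pin_1, pin_2 in the frame of basket below -0.03 m or distance between any of pin_0, pin_1, pin_2 and basket above 0.12 m).
It fails at once if the stay, the screwdriver or the screw tin is pushed away (more than 20 mm) (distance of any of stay, driver, tin from where it was at the start of the episode above 0.02 m).
It also fails if it takes over 64 s, if anything falls off the work surface, if the arm or the gripper's body presses on something with over 40 N, if the wrist force passes 120 N, or if a joint passes its speed limit or range.

ROBOT

A 6-joint arm with a two-finger parallel gripper is mounted at the origin on a cart in front of the work surface, level with it; the furniture and walls round the work are solid. World frame = base frame: x ahead of the robot, y to its left, z up, the work surface at z = 0. Lengths are in mm, angles in rad, forces in N, time in s.
With the tool pointing down it reaches from about 350 to 725 mm from the base axis. Payload 4.3 kg.
Tool frame: the origin (TCP) lies midway between the tips of the shut fingers; the grasp point (between the pads) lies 19 mm behind it (env.tcp_to_grasp is the distance from the TCP to the grasp point, in mm); y points along the fingers, z is the direction in which the jaws open and shut, and the axes are right-handed (so a half turn about y gives the same grasp; the last joint's range is limited). The gripper opens to 85 mm and grips with 20 to 120 N. Pads are 22 mm wide; open, the fingers measure 114 mm over their backs; the gripper's body (76 mm by 85 mm) begins 54 mm behind the grasp point. The pads swing forward as they close: fully open they stand 13 mm farther back than shut.
Start: joints at [-1.426, 0.377, 0.081, 1.274, 0, 1.46], TCP at [144.939, -556.471, 231.329] pointing down, gripper open.
Joint ranges: [-2.72, 2.72], [-0.84, 1.66], [-1.02, 1.22], [-1.77, 2.12], [-1.37, 1.28], [-3.14, 3.14]. Speed limits (rad/s): [2.57, 2.57, 3.14, 3.14, 3.14, 3.14].

INTERFACE

Orientations are given as a unit quaternion [x, y, z, w].
In Python, from bench import env, claw, kinematics, cams, regions_of, readout gives the robot as it stands. Calls block until the motion is done:
- env.goto(position, orientation): joint-space move of the TCP to a pose.
- env.move_l(position, ori=None, v=150): straight line of the TCP; ori=None keeps the orientation; v is the mean speed in mm/s.
- env.move_j(angles): joint-space move.
- claw.command_gripper(opening): finger opening in mm; the grip force is fixed at half the most; returns when the fingers have stopped.
- env.hold(seconds).
- kinematics.inverse_kinematics(position, orientation): joint angles nearest the present ones, or None.
- cams.read_camera(name): name is "side" or "top" or "wrist"; returns a dict with "color" (384x512x3 uint8, red, green, blue), "intrinsics" (3x3 intrinsics, pixels), "distortion" ([k1, k2, p1, p2, k3] as OpenCV has them; the pictures are not rectified), "rvec" (rotation vector, rad) and "tvec" (3), from world to camera coordinates, as OpenCV has them. Camera axes: x right, y down, z forward; pixel columns grow to the right and rows downward; lengths in mm; the calibration is good to about 2 mm. A picture is of the moment at which its call begins. There is no depth.
A pose or a line that the arm cannot do raises env.MotionError and nothing moves.
- env.sign_off(): hands the job in, once; it reports no verdict.
Trained networks look in a picture, given as the dict that the camera call returned (one of the last four; its "shot" number tells which), for a name from the list of things; names that differ only in an ending like _2 or _b are one class to them, and where a whole thing is asked for, a point or a joint stands for the part that bears it (a point fixed in the world has none). Each returns a list of dicts, best first, with "p" (0 to 1); they miss things now and then, are a little off and sometimes report something else, mostly with a low value. They report only what shows in the picture. A call takes as long as a camera call.
- regions_of(picture, query): "pixels" (384x512 bool, what is visible of it) and "box" ([centre column, centre row, width, height] in pixels, round what is visible of it).
Readings, each from a call of its own:
- readout.get_time(): time.
- readout.get_joints(): joint angles.
- readout.get_joint_velocities(): joint speeds.
- readout.get_effort(): joint torques, N m.
- readout.get_position(): TCP position.
- readout.get_ee_rot(): TCP orientation.
- readout.get_force(): force on the tool from outside, world axes, zero at the start.
- readout.get_wrist_torque(): the same for the moment, N m.
- readout.get_width(): finger opening in mm.
Only numpy, scipy, OpenCV 4.12 (cv2) and the standard library are available. Lean on these libraries where they do the work, as an engineer would, in place of code of your own. Each camera call takes 0.05 s, during which the arm holds its last target.

## Working session

There is one attempt and no reset: what is moved stays moved. The work goes in short steps, each a Python script; the robot and the scene stay as the last script left them, time stands still between calls to the robot, and variables do not carry over. Pictures are saved under pics/ and viewed, and the job is handed in when it is done.

```bash
ls; mkdir -p pics; cat > h.py <<'E'
import numpy as np, cv2, pickle
from bench import env, claw, kinematics, cams, regions_of, readout
def cam(p):
    return np.array(p['intrinsics'],float),np.array(p['distortion'],float),np.array(p['rvec'],float),np.array(p['tvec'],float)
def proj(p,X):
    K,D,r,t=cam(p); return cv2.projectPoints(np.array(X,float).reshape(-1,1,3),r,t,K,D)[0].reshape(-1,2)
def ray(p,uv):
    K,D,r,t=cam(p); R=cv2.Rodrigues(r)[0]
    n=cv2.undistortPoints(np.array(uv,float).reshape(-1,1,2),K,D).reshape(-1,2)
    d=np.c_[n,np.ones(len(n))]@R; return -R.T@t.ravel(), d/np.linalg.norm(d,axis=1)[:,None]
def atz(p,uv,z):
    c,d=ray(p,uv); return c+d*((z-c[2])/d[:,2])[:,None]
def save(p,n): cv2.imwrite('pics/'+n,p['color'][:,:,::-1])
E
python3 - <<'E'
from h import *
D={}
for n in ['side','top','wrist']:
    p=cams.read_camera(n); save(p,n+'0.png'); c,_=ray(p,[[256,192]]); print(n,c,_)
    D[n]=p
    if n!='wrist':
        for q in ['cleaner','lid_bar','basket','basket_grip','stand','pin_0','stay','driver','tin']:
            try: print(q,[(round(r['p'],2),np.round(r['box'])) for r in regions_of(p,q)][:3])
            except Exception as e: print(q,e)
pickle.dump(D,open('d0.pkl','wb'))
print(readout.get_time(),readout.get_ee_rot())
E
```

```text
pics
side [335.91943326 727.31625729 625.15410516] [[ 0.23581804 -0.80551855 -0.54362644]]
cleaner [(0.71, array([222., 289., 146., 142.]))]
lid_bar [(0.84, array([221., 266., 147.,  99.]))]
basket [(0.67, array([211., 230.,  80.,  94.])), (0.35, array([329., 226.,  17.,  37.]))]
basket_grip [(0.75, array([211., 231.,  76.,  96.]))]
stand [(0.62, array([271., 185.,  91., 103.]))]
pin_0 [(0.54, array([198., 255.,   7.,  15.]))]
stay [(0.51, array([327., 225.,  14.,  32.]))]
driver [(0.65, array([319., 314.,  11.,  37.]))]
tin [(0.6, array([325., 255.,  29.,  30.]))]
top [422.06249489  71.54597627 991.94172694] [[ 0.13395689 -0.05414641 -0.98950681]]
cleaner [(0.56, array([165., 195.,  98.,  99.])), (0.55, array([164., 178.,  70.,  53.]))]
lid_bar [(0.87, array([165., 193., 100.,  97.]))]
basket []
basket_grip [(0.69, array([166., 177.,  70.,  55.])), (0.52, array([165., 192.,  98., 102.]))]
stand [(0.83, array([307., 199.,  66.,  83.])), (0.65, array([161., 176.,  72.,  54.]))]
pin_0 []
stay [(0.66, array([294., 259.,  60.,  13.]))]
driver [(0.76, array([189., 263.,  46.,  14.]))]
tin [(0.92, array([251., 261.,  25.,  30.]))]
wrist [ 216.49813737 -537.64880604  373.620349  ] [[-0.29053613 -0.07552992 -0.95387839]]
1.05 [ 0.08982489 -0.7013275   0.70142692 -0.08984157]
```

View pics/side0.png

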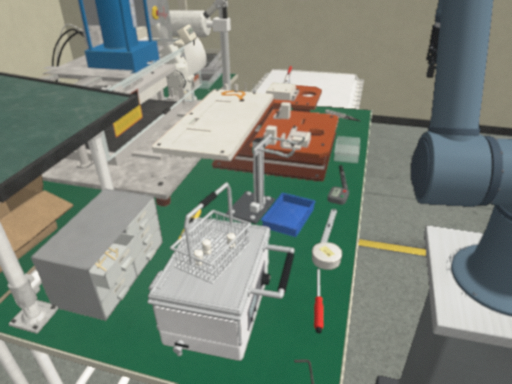

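View pics/top0.png

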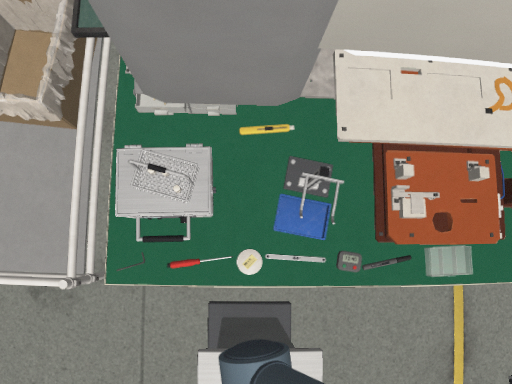

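```bash
python3 - <<'E'
from h import *
D=pickle.load(open('d0.pkl','rb'))
p=D['top'];c=p['color'][120:290,90:360];cv2.imwrite('pics/tc.png',cv2.resize(c,(780,491),interpolation=cv2.INTER_CUBIC)[:,:,::-1])
p=D['side'];c=p['color'][120:360,120:360];cv2.imwrite('pics/sc.png',cv2.resize(c,(600,600),interpolation=cv2.INTER_CUBIC)[:,:,::-1])
E
```

```text
(no output)
```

View pics/tc.png

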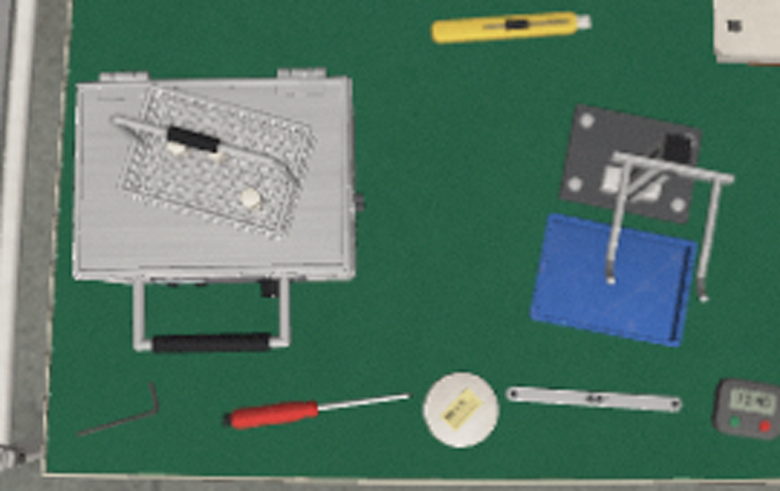

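View pics/sc.png

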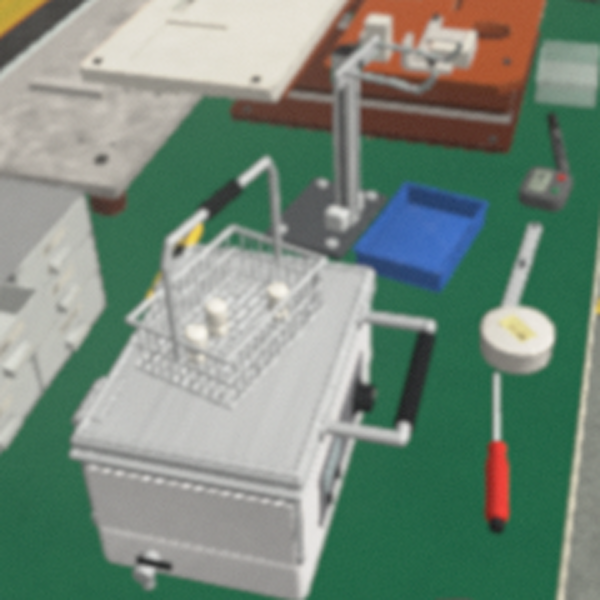

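```bash
python3 - <<'E'
from h import *
D=pickle.load(open('d0.pkl','rb'))
T,S=D['top'],D['side']
t=lambda u:np.array(u,float)/2.8889+[90,120]
s=lambda u:np.array(u,float)/2.5+120
def tri(a,b):
    c1,d1=ray(T,[t(a)]);c2,d2=ray(S,[s(b)]);d1=d1[0];d2=d2[0]
    A=np.c_[d1,-d2];x=np.linalg.lstsq(A,c2-c1,rcond=None)[0]
    P,Q=c1+x[0]*d1,c2+x[1]*d2;return (P+Q)/2,np.linalg.norm(P-Q)
print('grip ctr',tri((193,139),(221,200)), atz(T,[t((193,139))],258),atz(S,[s((221,200))],258))
print('ends top z258',atz(T,[t((168,130)),t((218,147))],258))
print('ends side z258',atz(S,[s((204,217)),s((240,184))],258))
print('bail ends side',atz(S,[s((170,240)),s((268,160))],258))
print('bar top',atz(T,[t((152,344)),t((270,341))],135)); print('bar side',atz(S,[s((405,422)),s((424,335))],135))
print('hinge/lid corners top z142', atz(T,[t((78,86)),t((350,78)),t((355,277)),t((73,278))],142))
print('hook tips z221',atz(T,[t((611,279)),t((703,297))],221))
print('hook tips side',atz(S,[s((435,62)),s((428,82))],221))
print('crossbar ends',atz(T,[t((617,157)),t((731,179))],205))
print('base plate z~5',atz(T,[t((578,104)),t((701,129)),t((684,221)),t((560,196))],5))
for n,f in (('tray',[(550,214),(697,240),(680,347),(532,318)]),): print(n,atz(T,[t(q) for q in f],26))
print('tin',atz(T,[t((461,410))],25),'stay',atz(T,[t((510,393)),t((680,406))],7),'driver',atz(T,[t((226,420)),t((408,397))],9))
E
```

```text
grip ctr (array([564.51097639, 224.5682966 , 257.43193253]), np.float64(0.15662458771533258)) [[564.47778298 224.47369378 258.        ]] [[564.07307095 225.35018632 258.        ]]
ends top z258 [[570.32187186 241.63055133 258.        ]
 [559.33671814 207.41966146 258.        ]]
ends side z258 [[567.55413685 246.16507341 258.        ]
 [558.6869688  204.31420363 258.        ]]
bail ends side [[578.64383117 274.50056913 258.        ]
 [550.4584669  170.91697335 258.        ]]
bar top [[428.1820669  274.73007683 135.        ]
 [432.19816947 184.25157529 135.        ]]
bar side [[428.91534402 270.43153561 135.        ]
 [434.15500789 184.35405675 135.        ]]
hinge/lid corners top z142 [[627.69402134 341.51409767 142.        ]
 [638.14624989 128.06745874 142.        ]
 [481.98240791 119.9551649  142.        ]
 [477.11659459 336.26597971 142.        ]]
hook tips z221 [[ 477.81100542  -63.83985907  221.        ]
 [ 465.93667639 -129.73393085  221.        ]]
hook tips side [[481.10405309 -79.81293797 221.        ]
 [479.47288818 -40.21013153 221.        ]]
crossbar ends [[ 568.02926832  -71.40475463  205.        ]
 [ 553.63814481 -156.13172468  205.        ]]
base plate z~5 [[ 653.74476309  -71.85226016    5.        ]
 [ 633.27627975 -186.54488875    5.        ]
 [ 547.30374206 -169.3147979     5.        ]
 [ 568.04172416  -55.31785291    5.        ]]
tray [[ 548.67324923  -43.75059278   26.        ]
 [ 527.77958551 -175.81071512   26.        ]
 [ 432.7490003  -159.50317779   26.        ]
 [ 456.77451699  -28.30898983   26.        ]]
tin [[376.56433989  32.64497044  25.        ]] stay [[ 391.01187799  -11.204457      7.        ]
 [ 380.41248858 -163.74625939    7.        ]] driver [[364.22656559 237.22044217   9.        ]
 [386.62700738  78.68951537   9.        ]]
```

```bash
cat >> h.py <<'E'
from scipy.spatial.transform import Rotation as Ro
def quat(a,j):
    "a: approach (tool y), j: jaw dir (tool z)"
    a=np.array(a,float);a/=np.linalg.norm(a);j=np.array(j,float);j-=a*(a@j);j/=np.linalg.norm(j)
    return Ro.from_matrix(np.c_[np.cross(a,j),a,j]).as_quat()
def unit(deg): return np.array([np.cos(np.radians(deg)),np.sin(np.radians(deg)),0])
SEAT=np.array([491.6,-100.3,205]);SY=-10.0
GRIP=np.array([564.4,224.0,258]);BY=-16.
BAR=np.array([430.9,228.7,135]);CY=2.3
def tcp(g,a): return np.array(g)+19*np.array(a)/np.linalg.norm(a)
E
python3 - <<'E'
from h import *
D=pickle.load(open('d0.pkl','rb'))
x=unit(SY);y=unit(SY+90);z=np.array([0,0,1])
pts=[SEAT+34*y,SEAT-34*y,SEAT+34*y-20*x+16*z,SEAT-34*y-20*x+16*z,SEAT+34*y+60*x,SEAT-34*y+60*x,SEAT+85*x-205*z,SEAT+85*x]
bx=unit(BY);by=unit(BY+90)
pts+=[GRIP+18*by,GRIP-18*by,GRIP+54*by,GRIP-54*by]
cy=unit(CY+90);cx=unit(CY); pts+=[BAR+45*cy,BAR-45*cy,BAR+51*cx+7*z+100*cy,BAR+210*cx+105*cy,BAR+210*cx-105*cy]
cols=[(0,0,255)]*2+[(0,255,255)]*2+[(255,0,255)]*2+[(0,255,0)]*2+[(255,0,0)]*9
for n,(a,b) in dict(top=((270,140),(90,130)),side=((215,130),(150,110))).items():
    for nm,o,w,h in ((n+'_st',a,100,80),(n+'_cl',b,150 if n=='side' else 140,190 if n=='side' else 120)):
        k=6 if nm.endswith('st') else (3 if n=='side' else 5)
        c=cv2.resize(D[n]['color'][o[1]:o[1]+h,o[0]:o[0]+w],None,fx=k,fy=k,interpolation=cv2.INTER_CUBIC)[:,:,::-1].copy()
        for q,cc in zip(proj(D[n],pts),cols):
            cv2.circle(c,tuple(int(v) for v in (q-o+.5)*k),3,cc,-1)
        cv2.imwrite('pics/ov_'+nm+'.png',c)
for s in (1,-1):
    print(s)
    q=quat([0,0,-1],s*bx)
    for P in (GRIP,GRIP+[0,0,60]): print(kinematics.inverse_kinematics(tcp(P,[0,0,-1]),q))
    q=quat([0,0,-1],s*x)
    for P in (SEAT+[0,0,33]-95*x,SEAT+33*z,SEAT): print(kinematics.inverse_kinematics(tcp(P,[0,0,-1]),q))
    for d0 in (20,30,40):
      H=BAR+210*cx-z
      for th in (0,20,40,60):
        r=Ro.from_rotvec(cy*np.radians(th))
        a0=np.cos(np.radians(d0))*cx-np.sin(np.radians(d0))*z; j0=np.cross(cy,a0)*s
        a=r.apply(a0);P=H+r.apply(BAR-H); 
        if th==0: print('appr',kinematics.inverse_kinematics(tcp(P-70*a,a),quat(a,r.apply(j0))))
        print(d0,th,P.round(),a.round(2),kinematics.inverse_kinematics(tcp(P,a),quat(a,r.apply(j0))))
E
```

```text
1
[0.27338096 0.44460067 0.20241043 1.32860609 0.         2.12342997]
[0.27338096 0.44780993 0.36128065 1.48426705 0.         2.12342997]
[-0.36375927  0.04363506 -0.37453746  1.15262381  0.          1.38156998]
[-0.32776648  0.23274495 -0.15149016  1.18656122  0.          1.41756277]
[-0.32776648  0.24832218 -0.2180346   1.10443955  0.          1.41756277]
appr None
20 0 [431. 229. 135.] [ 0.94  0.04 -0.34] None
20 20 [444. 229. 207.] [ 0.77  0.03 -0.64] None
20 40 [481. 231. 270.] [ 0.5   0.02 -0.87] [ 0.43367938 -0.08204484 -0.55954677  0.60342778 -0.19292315 -1.22562171]
20 60 [537. 233. 316.] [ 0.17  0.01 -0.98] [ 0.32560185  0.24545153  0.05073431  1.20847489 -0.04891852 -1.28944696]
appr None
30 0 [431. 229. 135.] [ 0.87  0.03 -0.5 ] None
30 20 [444. 229. 207.] [ 0.64  0.03 -0.77] [ 0.52486708 -0.15807127 -0.91419178  0.17603187 -0.30418562 -1.18734298]
30 40 [481. 231. 270.] [ 0.34  0.01 -0.94] [ 0.39350992  0.02520021 -0.37609133  0.84043888 -0.11863727 -1.23714929]
30 60 [537. 233. 316.] [ 0.  0. -1.] [ 0.30110781  0.39640673  0.27872325  1.45311285  0.         -1.30983109]
[... 1218 characters left out ...]
7] [ 0.52486708 -0.15807127 -0.91419178  0.17603187 -0.30418562  1.95424967]
30 40 [481. 231. 270.] [ 0.34  0.01 -0.94] [ 0.39350992  0.02520021 -0.37609133  0.84043888 -0.11863727  1.90444336]
30 60 [537. 233. 316.] [ 0.  0. -1.] [0.30110781 0.39640673 0.27872325 1.45311285 0.         1.83176156]
appr None
40 0 [431. 229. 135.] [ 0.77  0.03 -0.64] None
40 20 [444. 229. 207.] [ 0.5   0.02 -0.87] [ 0.47221841 -0.09413625 -0.74253413  0.43950751 -0.21093921  1.95074687]
40 40 [481. 231. 270.] [ 0.17  0.01 -0.98] [ 0.35838753  0.14942333 -0.189178    1.06626198 -0.05436131  1.88451964]
40 60 [537. 233. 316.] [-0.17 -0.01 -0.98] [0.28036287 0.5660696  0.53253177 1.70687675 0.04132555 1.80750292]
```

```bash
python3 - <<'E'
from h import *
cy=unit(CY+90);cx=unit(CY);z=np.array([0,0,1.])
H=BAR+210*cx-z
for d0,rate in ((50,1),(55,1),(60,1),(70,1),(60,.6),(70,.6),(80,.5),(90,.4)):
  for th in (-1,0,15,30,45,60):
    t=max(th,0)
    r=Ro.from_rotvec(cy*np.radians(t)); ra=Ro.from_rotvec(cy*np.radians(t*rate))
    a0=np.cos(np.radians(d0))*cx-np.sin(np.radians(d0))*z
    a=ra.apply(a0);P=H+r.apply(BAR-H)
    if th<0:P=P-60*a
    k=kinematics.inverse_kinematics(tcp(P,a),quat(a,np.cross(cy,a)))
    print(d0,rate,th,None if k is None else np.round(k,2))
E
```

```text
50 1 -1 None
50 1 0 None
50 1 15 [ 0.45 -0.04 -0.7   0.51 -0.17 -1.19]
50 1 30 [ 0.37  0.12 -0.3   0.98 -0.06 -1.24]
50 1 45 [ 0.31  0.38  0.17  1.44  0.02 -1.3 ]
50 1 60 [ 0.26  0.77  0.85  1.99  0.08 -1.36]
55 1 -1 [ 0.57 -0.18 -0.93  0.28 -0.29 -1.13]
55 1 0 [ 0.51 -0.04 -0.98  0.08 -0.27 -1.17]
55 1 15 [ 0.43  0.01 -0.61  0.63 -0.13 -1.2 ]
55 1 30 [ 0.36  0.19 -0.21  1.09 -0.03 -1.26]
55 1 45 [ 0.3   0.46  0.27  1.55  0.04 -1.32]
55 1 60 None
60 1 -1 [ 0.53 -0.15 -0.84  0.4  -0.24 -1.14]
60 1 0 [ 0.49 -0.02 -0.89  0.22 -0.22 -1.18]
60 1 15 [ 0.41  0.06 -0.53  0.74 -0.09 -1.21]
60 1 30 [ 0.34  0.26 -0.12  1.2   0.   -1.27]
60 1 45 [ 0.29  0.54  0.38  1.67  0.06 -1.33]
60 1 60 None
70 1 -1 [ 0.46 -0.04 -0.66  0.64 -0.14 -1.18]
70 1 0 [ 0.44  0.05 -0.72  0.47 -0.13 -1.2 ]
70 1 15 [ 0.37  0.18 -0.35  0.96 -0.03 -1.24]
70 1 30 [ 0.31  0.4   0.07  1.41  0.05 -1.3 ]
70 1 45 [ 0.27  0.71  0.62  1.9   0.1  -1.36]
70 1 60 None
60 0.6 -1 [ 0.53 -0.15 -0.84  0.4  -0.24 -1.14]
60 0.6 0 [ 0.49 -0.02 -0.89  0.22 -0.22 -1.18]
60 0.6 15 [ 0.43 -0.   -0.63  0.6  -0.14 -1.2 ]
60 0.6 30 [ 0.38  0.1 
[... 249 characters left out ...]
83 -0.07 -1.22]
70 0.6 30 [ 0.35  0.23 -0.15  1.16 -0.01 -1.26]
70 0.6 45 [ 0.3   0.41  0.21  1.49  0.03 -1.31]
70 0.6 60 [ 0.27  0.68  0.71  1.87  0.06 -1.35]
80 0.5 -1 [ 0.4   0.08 -0.47  0.86 -0.06 -1.21]
80 0.5 0 [ 0.39  0.15 -0.55  0.7  -0.06 -1.22]
80 0.5 15 [ 0.36  0.21 -0.31  1.01 -0.01 -1.25]
80 0.5 30 [ 0.33  0.33 -0.02  1.3   0.02 -1.29]
80 0.5 45 [ 0.29  0.5   0.33  1.61  0.05 -1.32]
80 0.5 60 [ 0.26  0.77  0.85  1.99  0.08 -1.36]
90 0.4 -1 [ 0.36  0.23 -0.27  1.07  0.   -1.25]
90 0.4 0 [ 0.36  0.27 -0.38  0.92  0.   -1.25]
90 0.4 15 [ 0.34  0.33 -0.16  1.19  0.03 -1.28]
90 0.4 30 [ 0.31  0.43  0.11  1.45  0.06 -1.31]
90 0.4 45 [ 0.28  0.59  0.45  1.74  0.07 -1.34]
90 0.4 60 None
```

```bash
python3 - <<'E'
import cv2,numpy as np
a=cv2.imread('pics/ov_top_st.png');b=cv2.imread('pics/ov_side_st.png')
cv2.imwrite('pics/ovst.png',cv2.resize(np.vstack([a,b]),(375,600))); 
cv2.imwrite('pics/ovst_t.png',a);cv2.imwrite('pics/ovst_s.png',b)
E
```

```text
(no output)
```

View pics/ovst_t.png

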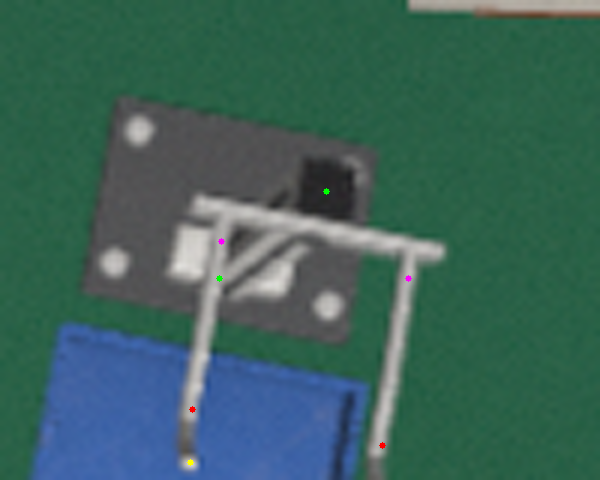

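View pics/ovst_s.png

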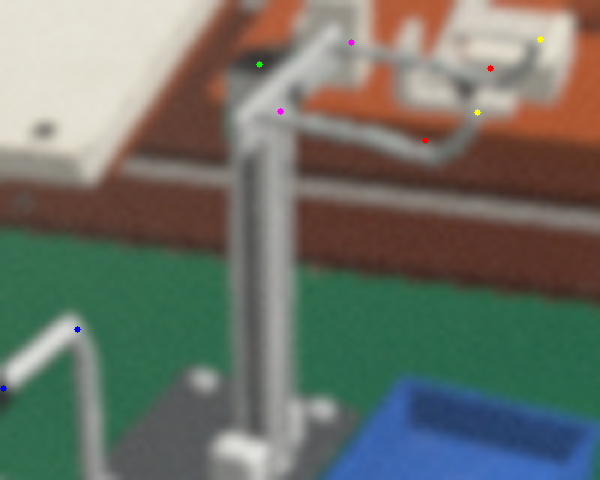

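View pics/ov_top_cl.png

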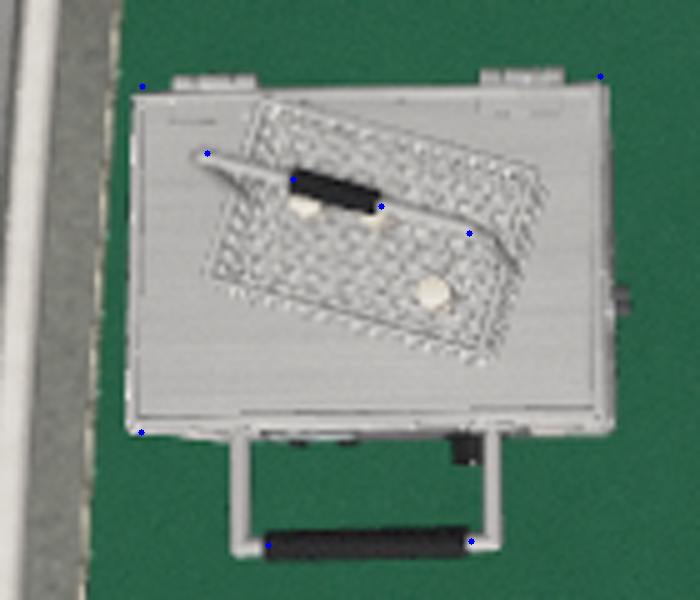

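View pics/ov_side_cl.png

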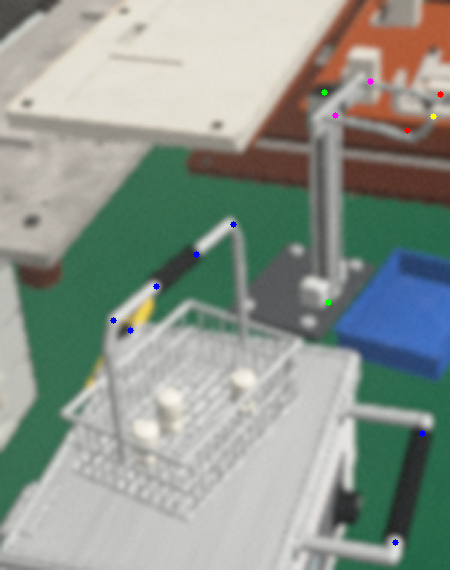

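```bash
python3 - <<'E'
from h import *
dn=np.array([0,0,-1.]);bx=unit(BY);q=quat(dn,bx)
p=readout.get_position(); env.move_l([p[0],p[1],370],v=250)
claw.command_gripper(50)
G=tcp(GRIP,dn)
env.goto(G+[0,0,90],q)
print(readout.get_time(),readout.get_joints().round(2) if hasattr(readout.get_joints(),'round') else readout.get_joints())
w=cams.read_camera('wrist');save(w,'w1.png')
by=unit(BY+90); print(proj(w,[GRIP,GRIP+18*by,GRIP-18*by,GRIP+54*by,GRIP-54*by]).round())
s=cams.read_camera('side');save(s,'s1.png')
pickle.dump(w,open('w1.pkl','wb'))
E
```

```text
5.3083 [ 0.27  0.46  0.46  1.57 -0.    2.12]
[[256. 202.]
 [256. 175.]
 [256. 227.]
 [256. 119.]
 [256. 274.]]
```

View pics/w1.png

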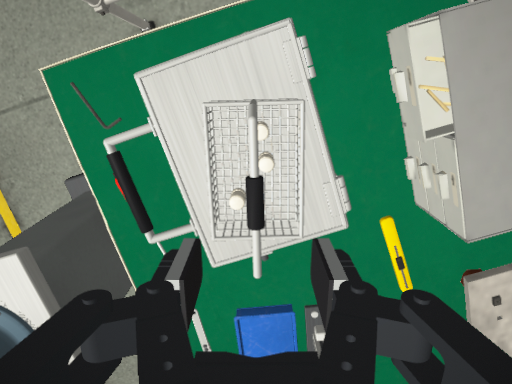

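View pics/s1.png

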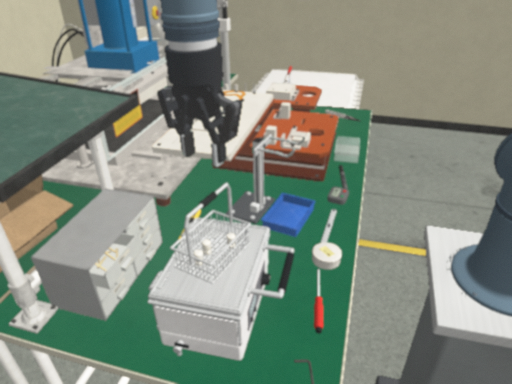

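The wrist picture shows the sleeve from (255,177) to (255,229). I predicted 175–227, so the grip pose is confirmed.

```bash
python3 - <<'E'
from h import *
dn=np.array([0,0,-1.]);bx=unit(BY);q=quat(dn,bx);G=tcp(GRIP,dn)
env.move_l(G,v=80)
claw.command_gripper(8); print('w',readout.get_width(),readout.get_force())
env.move_l(G+[0,0,30],v=50); env.hold(.3)
print(readout.get_width(),readout.get_force(),readout.get_time())
s=cams.read_camera('side');save(s,'s2.png')
w=cams.read_camera('wrist');save(w,'w2.png')
E
```

```text
w 9.945815051982747 [-0.30382985 -0.18200447  1.44971922]
9.62247763660194 [-0.24503971 -0.0414271  -3.60767325] 8.1833
```

View pics/s2.png

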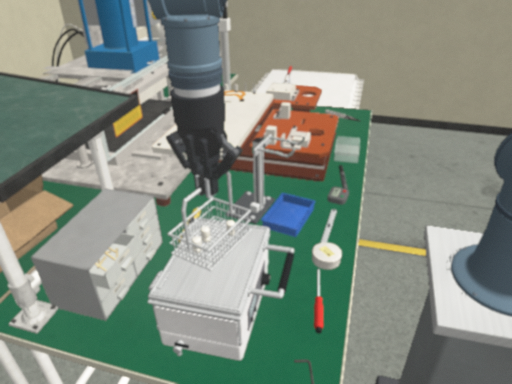

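View pics/w2.png

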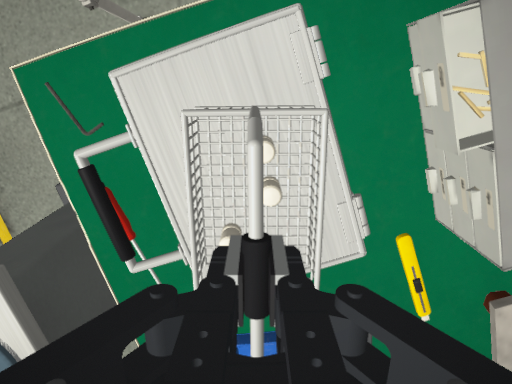

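```bash
python3 - <<'E'
from h import *
dn=np.array([0,0,-1.]);x=unit(SY)
g=tcp(GRIP,dn)
qb=quat(dn,unit(BY)); qs=quat(dn,x)
A=SEAT-100*x+[0,0,50]; B=SEAT-100*x+[0,0,38]
env.move_l(g+[0,0,50],v=80)
env.move_l(tcp([410,150,310],dn),qb,v=110)
env.move_l(tcp(A,dn),qs,v=110)
env.move_l(tcp(B,dn),qs,v=60)
env.move_l(tcp(SEAT-30*x+[0,0,38],dn),qs,v=60); env.hold(.4)
print(readout.get_time(),readout.get_force())
s=cams.read_camera('side');save(s,'s3.png')
t=cams.read_camera('top');save(t,'t3.png')
w=cams.read_camera('wrist');save(w,'w3.png')
pickle.dump((s,t,w),open('d3.pkl','wb'))
k=lambda p,o,n:cv2.imwrite('pics/'+n,cv2.resize(p['color'][o[1]:o[1]+150,o[0]:o[0]+150],None,fx=4,fy=4,interpolation=cv2.INTER_CUBIC)[:,:,::-1])
k(s,(210,90),'s3c.png');k(t,(240,130),'t3c.png')
E
```

```text
14.7917 [-0.7719096   0.24187065 -2.23058675]
```

View pics/s3c.png

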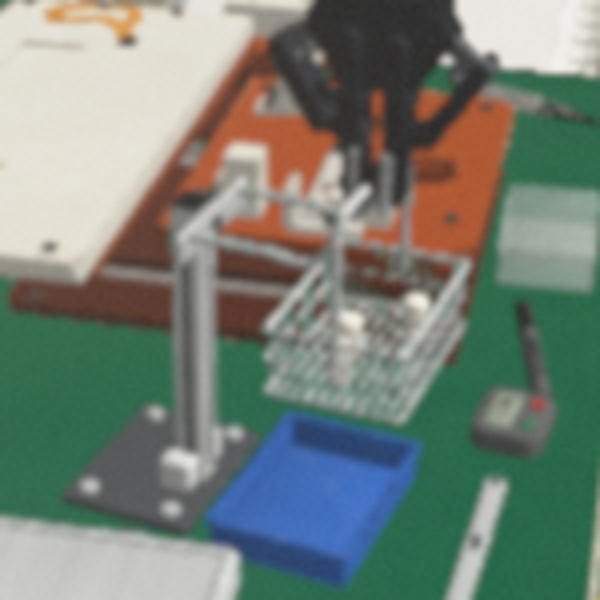

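View pics/w3.png

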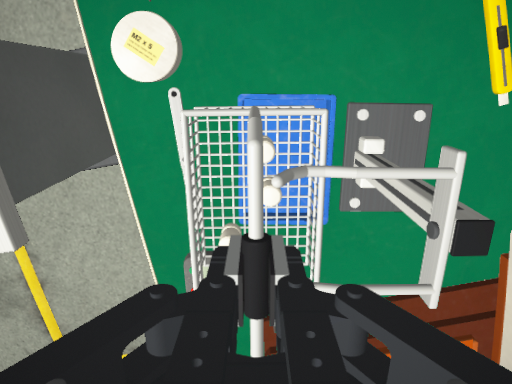

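View pics/t3c.png

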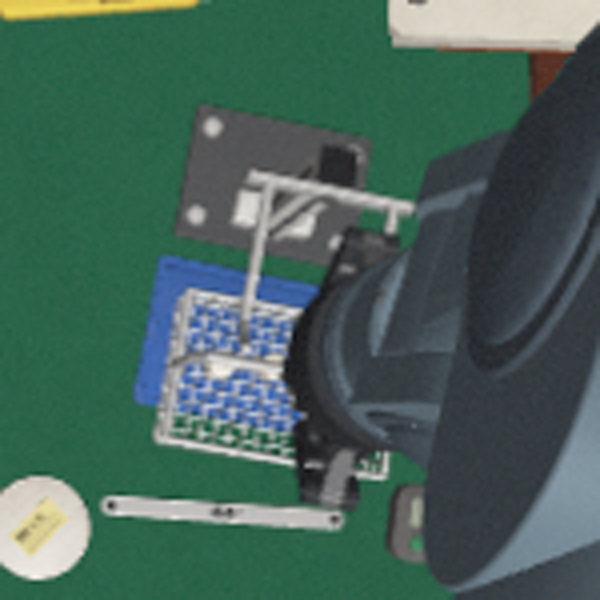

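```bash
python3 - <<'E'
from h import *
s,t,w=pickle.load(open('d3.pkl','rb'))
x=unit(SY);y=unit(SY+90);z=np.array([0,0,1.])
P=[SEAT+34*y-20*x+16*z,SEAT+34*y-6*z,SEAT+34*y-6*z+70*x,SEAT-34*y-6*z+70*x,SEAT-34*y-6*z+20*x,SEAT-30*x+38*z,SEAT-30*x+38*z+18*y,SEAT-30*x+38*z-18*y]
c=cv2.resize(w['color'],None,fx=1.5,fy=1.5)[:,:,::-1].copy()
for q in proj(w,P): cv2.circle(c,tuple(int(v*1.5) for v in q),3,(0,0,255),-1)
cv2.imwrite('pics/w3o.png',c[100:])
E
```

```text
(no output)
```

View pics/w3o.png

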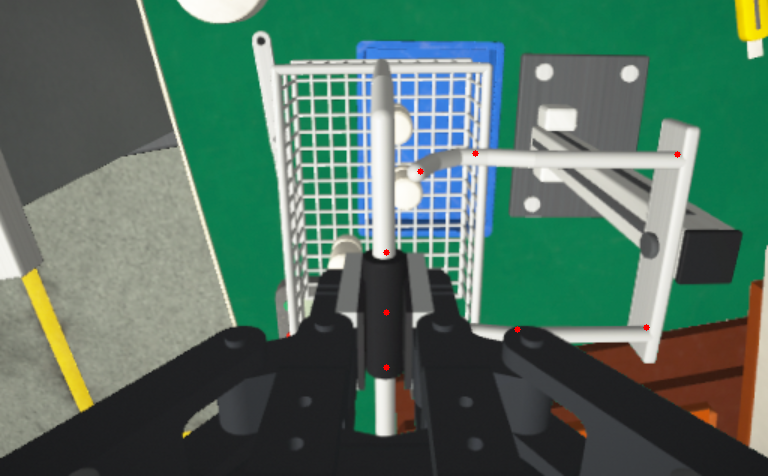

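```bash
python3 - <<'E'
from h import *
dn=np.array([0,0,-1.]);x=unit(SY);y=unit(SY+90);qs=quat(dn,x)
S=SEAT-1.5*y-1*x
env.move_l(tcp(S+[0,0,38],dn),qs,v=50);env.hold(.3)
f0=readout.get_force()[2];print(f0)
env.move_l(tcp(S+[0,0,8],dn),v=40);print(8,readout.get_force())
for dz in (5,3,1.5,0,-1,-2):
    env.move_l(tcp(S+[0,0,dz],dn),v=20);f=readout.get_force();print(dz,np.round(f,2))
    if f[2]-f0>3.0: break
print(readout.get_time())
s=cams.read_camera('side');save(s,'s4.png')
cv2.imwrite('pics/s4c.png',cv2.resize(s['color'][90:240,210:360],None,fx=4,fy=4,interpolation=cv2.INTER_CUBIC)[:,:,::-1])
w=cams.read_camera('wrist');save(w,'w4.png')
E
```

```text
-2.5539725626302516
8 [ 0.45167448 -0.15296346 -3.22928483]
5 [ 0.13 -0.43 -2.74]
3 [ 0.31  0.39 -3.56]
1.5 [-0.89  0.05 -2.33]
0 [ 0.35  0.7  -2.36]
-1 [-1.82  0.68  2.1 ]
18.175
```

View pics/s4c.png

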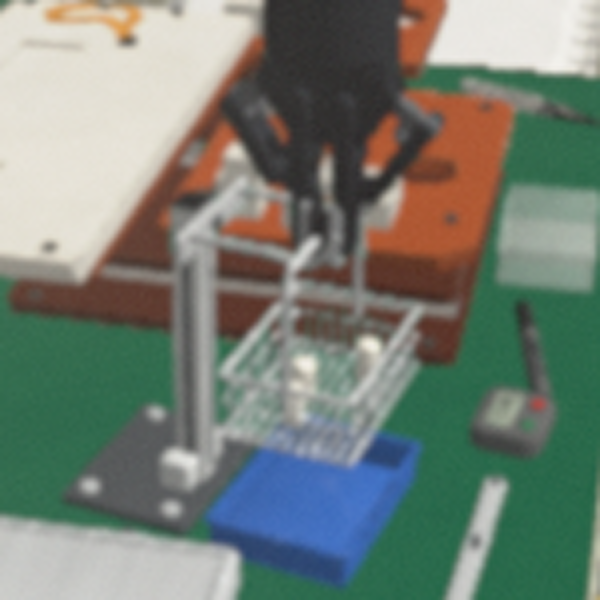

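View pics/w4.png

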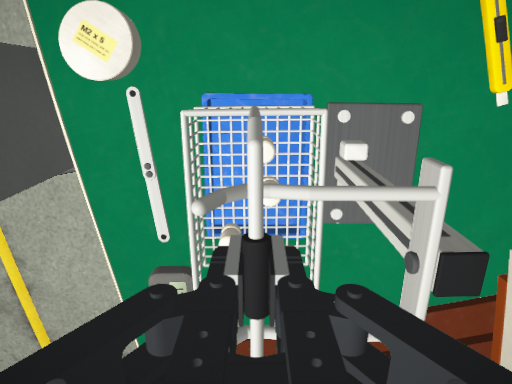

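```bash
python3 - <<'E'
from h import *
dn=np.array([0,0,-1.]);x=unit(SY)
claw.command_gripper(16);claw.command_gripper(36);env.hold(.2)
p=np.array(readout.get_position())
env.move_l(p+[0,0,60],v=80);env.hold(.2)
env.move_l(p+[0,0,130],v=200);env.hold(.1)
print(readout.get_time(),readout.get_force())
s=cams.read_camera('side');save(s,'s5.png')
cv2.imwrite('pics/s5c.png',cv2.resize(s['color'][90:240,210:360],None,fx=4,fy=4,interpolation=cv2.INTER_CUBIC)[:,:,::-1])
w=cams.read_camera('wrist');save(w,'w5.png')
pickle.dump((s,w),open('d5.pkl','wb'))
y=unit(SY+90);print(proj(w,[SEAT,SEAT+18*y,SEAT-18*y]).round())
E
```

```text
20.7417 [ 0.04253988  0.8126274  -0.41551117]
[[260. 185.]
 [260. 162.]
 [259. 207.]]
```

View pics/s5c.png

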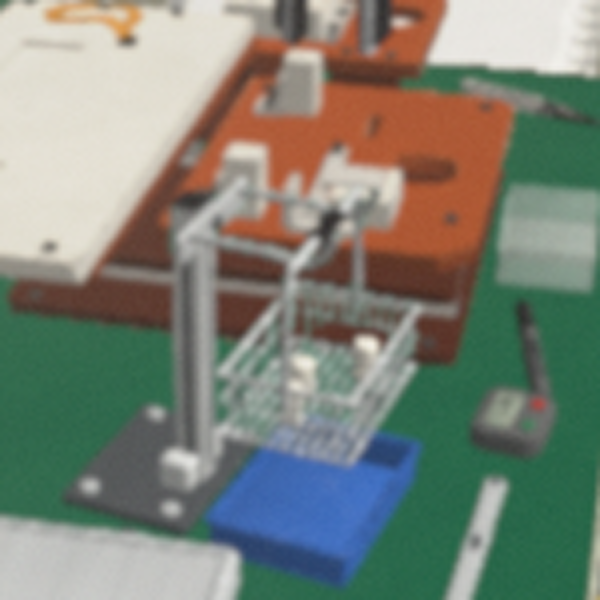

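View pics/w5.png

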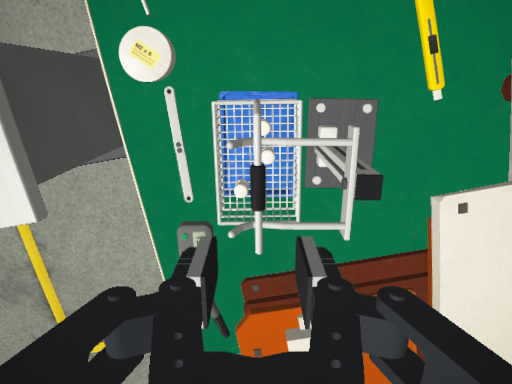

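The basket hangs on both hooks with all three pins in it. The sleeve runs from (258,163) to (258,211), against a predicted 162–207. The lid is next.

```bash
cat >> h.py <<'E'
cyv=unit(CY+90);cxv=unit(CY);zv=np.array([0,0,1.]);HG=BAR+210*cxv-zv
D0=60;RATE=.75
def lidpose(th,bar=None):
    bar=BAR if bar is None else bar
    r=Ro.from_rotvec(cyv*np.radians(th)); ra=Ro.from_rotvec(cyv*np.radians(th*RATE))
    a0=np.cos(np.radians(D0))*cxv-np.sin(np.radians(D0))*zv
    a=ra.apply(a0);P=HG+r.apply(bar-HG)
    return P,a,quat(a,-np.cross(cyv,a))
E
python3 - <<'E'
from h import *
P,a,q=lidpose(0)
for b in (60,0): print(kinematics.inverse_kinematics(tcp(P-b*a,a),q))
V=P-60*a+[20,0,110]
print(kinematics.inverse_kinematics(tcp(V,a),q))
env.goto(tcp(V,a),q)
claw.command_gripper(36)
env.move_l(tcp(P-60*a,a),q,v=120)
print(readout.get_time(),readout.get_joints())
s=cams.read_camera('side');save(s,'s6.png')
w=cams.read_camera('wrist')
c=w['color'][:,:,::-1].copy()
for u in proj(w,[P,P+45*cyv,P-45*cyv]): print(u);cv2.circle(c,tuple(int(v) for v in u),2,(0,0,255),-1)
cv2.imwrite('pics/w6.png',c)
E
```

```text
[ 0.52676962 -0.14538527 -0.84023931  0.40406591 -0.23600843  2.00043378]
[ 0.48752486 -0.01949922 -0.89297223  0.21738773 -0.2180267   1.96463174]
[ 0.49791764 -0.20022289 -0.58204997  0.71110034 -0.22281579  1.97408404]
23.4167 [ 0.52668358 -0.14570016 -0.83880052  0.4042374  -0.2360744   2.00039917]
[254.72469766 220.23687035]
[254.61999709 143.10279413]
[254.82254519 287.38291414]
```

View pics/s6.png

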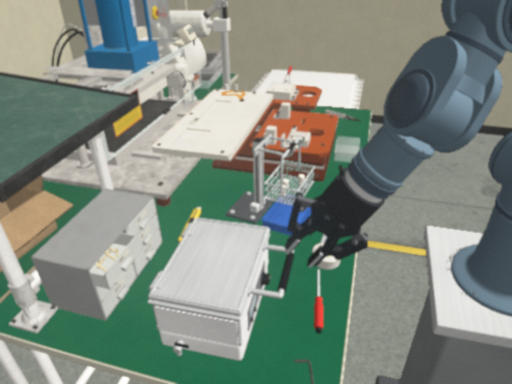

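View pics/w6.png

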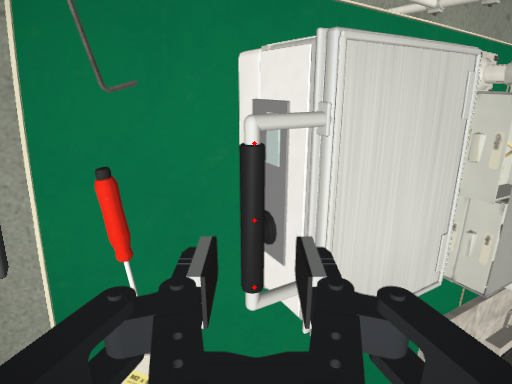

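```bash
python3 - <<'E'
from h import *
P,a,q=lidpose(0)
env.move_l(tcp(P,a),q,v=60)
print(readout.get_force())
claw.command_gripper(8);env.hold(.2)
print('w',readout.get_width(),np.round(readout.get_force(),1))
for th in (3,6,10):
    P,a,q=lidpose(th);env.move_l(tcp(P,a),q,v=40);print(th,np.round(readout.get_force(),1),round(readout.get_width(),1))
print(readout.get_time())
s=cams.read_camera('side');save(s,'s7.png')
E
```

```text
[ 0.97916829  0.52276272 -0.10460411]
w 12.063604825978391 [-5.6 -0.1  4.7]
3 [-2.3  2.2 -3.5] 11.9
6 [-4.6  2.5 -3.2] 12.5
10 [-4.5  3.3 -2.5] 12.0
26.5333
```

View pics/s7.png

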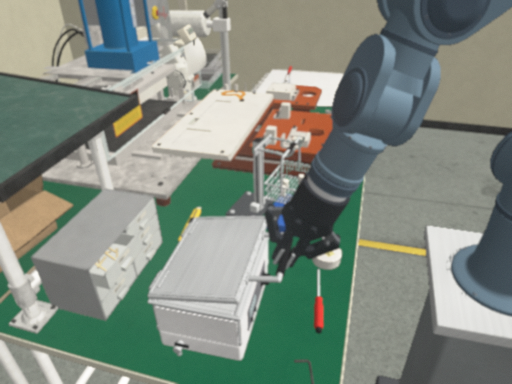

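Lid grip holds (12 mm opening on the 14 mm sleeve), forces are small and the lid is following. Raising it to 60°.

```bash
python3 - <<'E'
from h import *
for th in range(15,61,5):
    P,a,q=lidpose(th);env.move_l(tcp(P,a),q,v=60)
    f=np.array(readout.get_force());print(th,np.round(f,1),round(readout.get_width(),1))
    if np.linalg.norm(f)>40: print('stop');break
env.hold(.5)
print(readout.get_time(),readout.get_position(),tcp(P,a))
s=cams.read_camera('side');save(s,'s8.png')
t=cams.read_camera('top');save(t,'t8.png')
w=cams.read_camera('wrist');save(w,'w8.png')
pickle.dump((s,t,w),open('d8.pkl','wb'))
r=Ro.from_rotvec(cyv*np.radians(60))
L=[HG+r.apply(v-HG) for v in (BAR+51*cxv+5*zv+105*cyv,BAR+51*cxv+5*zv-105*cyv,BAR+45*cyv,BAR-45*cyv,HG+105*cyv)]
for p,n in ((s,'s8o'),(t,'t8o')):
    c=p['color'][:,:,::-1].copy()
    for u in proj(p,L): cv2.circle(c,tuple(int(v) for v in u),2,(0,0,255),-1)
    cv2.imwrite('pics/'+n+'.png',cv2.resize(c[90:350,90:360],None,fx=2.2,fy=2.2))
E
```

```text
15 [-4.8  3.7 -3. ] 12.2
20 [-8.2  2.6 -0. ] 12.1
25 [-7.1  2.4 -0.6] 12.2
30 [-7.9  2.2 -0.1] 12.1
35 [-9.3  1.   2.9] 12.5
40 [-9.8  0.6  3. ] 12.4
45 [-9.8  0.7  3.7] 12.1
50 [-9.4  0.9  5.7] 12.0
55 [-8.6  1.3  5.1] 11.7
60 [-7.4  0.4  6.6] 11.9
31.5 [531.37036544 232.57261739 299.71122627] [531.76713897 232.7512428  298.0127441 ]
```

View pics/s8o.png

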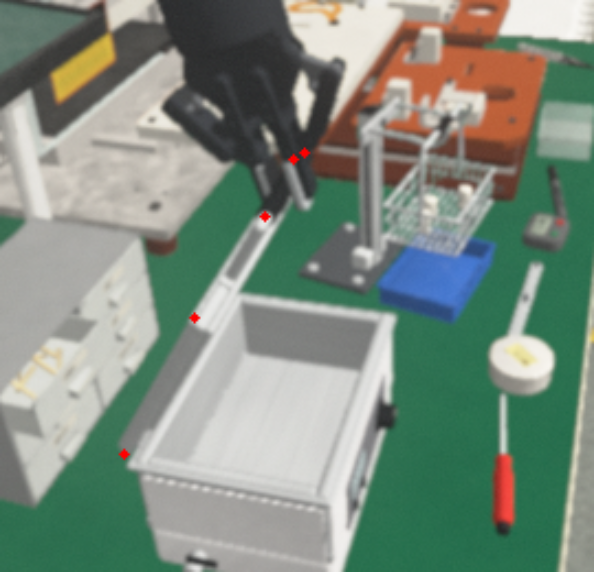

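View pics/t8o.png

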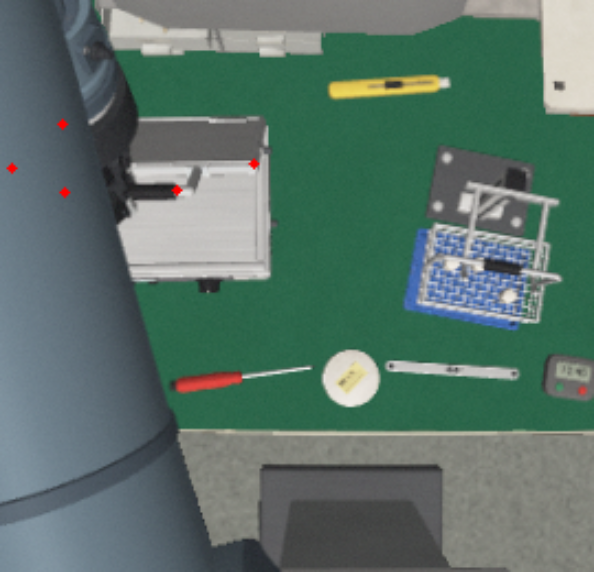

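View pics/w8.png

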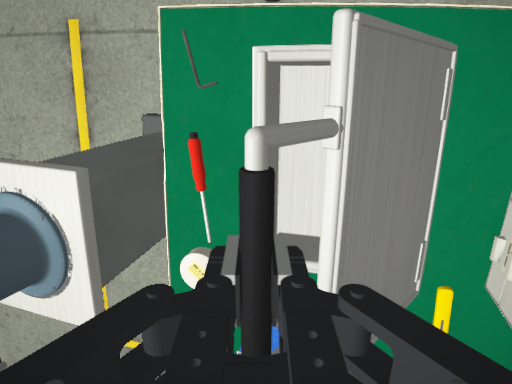

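```bash
python3 - <<'E'
from h import *
p=np.array(readout.get_position());env.hold(1.0)
print(np.array(readout.get_position())-p,np.round(readout.get_joint_velocities(),4),readout.get_width(),readout.get_force())
t0=pickle.load(open('d0.pkl','rb'))['top'];t=cams.read_camera('top')
for q in ('stay','driver','tin'):
    r=regions_of(t,q);print(q,r[0]['box'] if r else None)
t=cams.read_camera('side')
for q in ('basket','pin_0'): print(q,[(round(r['p'],2),np.round(r['box'])) for r in regions_of(t,q)])
env.sign_off()
E
```

```text
[-0.00691241 -0.00964425  0.04167975] [-0.0017  0.0007 -0.0004 -0.0005  0.0016 -0.0015] 11.799308133931467 [-6.87621632  0.91878017  6.463239  ]
stay [293.5, 258.6, 58.0, 7.5]
driver [203.0, 261.8, 61.8, 19.8]
tin [251.5, 261.4, 29.7, 30.7]
basket [(0.86, array([291., 169.,  50.,  64.])), (0.55, array([185., 227.,  90., 139.]))]
pin_0 [(0.5, array([300., 181.,   8.,  16.])), (0.48, array([285., 181.,   5.,  11.]))]
the job is handed in; nothing more can be done
```

The job is handed in: the basket hangs on the twin hooks with all three pins in it, and the arm is holding the lid at about 60°. I used about 33 s of the 64 s, and no verdict was reported.

**Basket:** I took it by the grip sleeve, brought it in from the front of the stand, lowered it until I felt contact and let go. After release, the wrist picture showed the bail across both hooks within a few mm of the seat and all three pins inside. The last side picture still showed it hanging, but the network picked out only two of the pins there, at low confidence.

**Lid:** I gripped the bar and raised it along the hinge arc to the 60° target. In the side picture the lid's corners match the predicted 60° position. I had no direct angle reading, so the angle is known only from the arm's pose and that picture. Over the last second the tool moved less than 0.05 mm, with the fingers closed on the sleeve (11.8 mm opening) and about 9.5 N steady force on the tool.

**Stay, screwdriver and tin:** The stay and tin were found within about 1 px (about 2 mm) of where they started. The network's box for the screwdriver came out about 14 px off and larger. Its first box, at the start, had missed the shaft, and the last top picture I looked at shows the screwdriver undisturbed.

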